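# Take the plaster nippers off the barbed hook and stand them in the tool well

## Robot

A 7-joint arm with a two-finger parallel gripper is mounted at the origin on the work surface. World frame = base frame: x ahead of the robot, y to its left, z up, the work surface at z = 0. Lengths are in m, angles in rad, forces in N, time in s.
With the tool pointing down it reaches from about 0.425 to 1.025 m from the base axis. Payload 9.4 kg.
Tool frame: the origin (TCP) lies midway between the tips of the shut fingers; the grasp point (between the pads) lies 19 mm behind it; z points along the fingers, y is the line along which they close (so a half turn about z gives the same grasp; the last joint's range is limited). The gripper opens to 85 mm and grips with 20 to 120 N. Pads are 22 mm wide; open, the fingers measure 114 mm over their backs; the gripper's body (76 mm by 85 mm) begins 54 mm behind the grasp point. The pads swing forward as they close: fully open they stand 13 mm farther back than shut.
Start: joints at [-1.217, 0.599, -0.003, 1.599, 0.002, 0.943, -0.08], TCP at [0.303, 0.659, 0.231] pointing down, gripper open.
Joint ranges: [-2.57, 2.57], [-0.35, 1.97], [-1.29, 1.29], [0.11, 2.56], [-1.05, 4.19], [0.11, 1.86], [-2.63, 2.63]. Speed limits (rad/s): [2.22, 2.22, 3.01, 3.01, 3.14, 3.14, 3.14].

## Interface

Orientations are given as a rotation vector (axis times angle).
In Python, from station import ctrl gives the robot as it stands.
- The arm moves only by the tool drive_tool, never from a script. Its argument "rows" is text: rows parted by semicolons, each of 7 numbers parted by spaces: the shift along the tool's x, y, z in mm, then the turn, a rotation vector about the tool's x, y, z in degrees, then the gripper command: -1 is shut, 1 is fully open, values between are in proportion. In form: x y z ax ay az hand; .... A call has 1 to 20 rows; each row shifts and turns the commanded pose from where the row before left it, along the tool's axes as they then stand; what a row does not reach is not made up. A row lasts 1/8 s, in which the tool goes at most 62.5 mm and 10.7 degrees, less where a joint would pass 70% of its speed; a pose out of reach is approached as far as the arm can. A call is refused whole if a number of a shift passes 62.5 or a number of a turn 10.7, either way. A call with a gripper value outside its range is refused whole. The fingers move at their own pace and stop on an object; the grip force is fixed at half the most. Time passes only in rows, so rows that do not move let the fingers close. It gives the time, the measured TCP pose, the force, the opening and the grip force at its end, in the units of the state.
- ctrl.get_obs(): the state, without advancing time (a new reading comes with each control period).
- ctrl.capture(name): name is "side" or "top" or "wrist"; returns a dict with "img" (400x640x3 uint8, red, green, blue), "fx", "fy", "cx", "cy" (pixels), "extrinsics" (4x4, takes a point from world to camera coordinates). Camera axes: x right, y up, looking along -z (the intrinsics and any distortion apply to the point x, -y, -z); pixel columns grow to the right and rows downward; lengths in m; the calibration is good to about 2 mm. A picture is of the moment at which its call begins. There is no depth.
- ctrl.job_done(): hands the job in; it is judged then, once.
The state is a dict: "clock": time; "joint_positions": joint angles; "dq": joint speeds; "tau": joint torques, N m; "tool_pos": TCP position; "tool_rot": TCP orientation; "ft_force": force on the tool from outside, world axes, zero at the start; "torque": the same for the moment, N m; "grip_width": finger opening in m; "grip_force": force on a finger pad.
Only numpy, scipy, OpenCV 4.12 (cv2) and the standard library are available. Lean on these libraries where they do the work, as an engineer would, in place of code of your own. Each camera call takes 0.05 s, during which the arm holds its last target. There are 200 camera calls.

## Task

Take the plaster nippers off the barbed brass hook without wrenching them against it, and stand them upright, handles down, in the grey tool well, set down gently on its rest block rather than dropped. Let go of them and leave everything else on the shelf where it is.

Things in the scene. Friction and masses are not known exactly. Their poses are not given: they have to be found in the camera images.
- nippers_head (a point): Centre of the flat-sided head block of the steel plaster nippers (locked shut, one rigid piece 177 mm long, 0.2 to 0.45 kg, hanging jaws up on the hook). Block: 40 mm wide (local y), 14 mm thick (local x, the way the hook points at the start), 30 mm tall (local z, towards the jaws). Narrower jaws rise to 38 mm above this point. No pose while held.
- nippers_bar (a point): Centre of the round cross bar (along local y, 10 mm diameter), 48 mm below the head centre: the floor of the nippers' closed window, through which the hook passes. Window: 26 mm wide, 28 mm clear height from the bar up to the roof (underside of the head, a shallow inverted V, 14 mm thick); the cheeks beside it are flush with the head's 40 mm sides.
- nippers_foot (a point): Midway between the ends of the two handles, 139 mm below the head centre. The round handles, 12 mm thick, spread from the bar to 59 mm overall width here.
- hook_post: Fixed cast aluminium post: round foot 96 mm diameter, column 32 mm diameter, 186 mm tall. Origin at the centre of its foot, on the shelf; its x axis is the way the brass hook points.
- hook_seat (a point): On the centre line of the hook's level arm (8 mm round brass rod, 170 mm above the shelf), 55 mm from the column's axis. The window roof rests on the arm within 10 mm either side of here at the start. Raising the nippers about 20 mm brings their bar against the arm from below.
- hook_bend (a point): Rod centre where the arm ends, 85 mm from the column's axis, and bends upward into an end piece 40 mm long (8 mm rod, rigid in use), nominally 55 degrees above level, in the post's x-z plane. It is bent up or down by as much as 14 degrees from that, differently each time; this angle is not given: feel for it or look. Upright, the window cannot pass the end piece.
- hook_barb (a point): Nominal place of the end piece's tip (rod centre). From the tip a barb of 5 mm rod runs back: its end lies 11 mm back along the end piece and 8 mm off the centre line on the upper, post-facing side. With the nippers' jaws leant back over the post by about 45 degrees, the window passes; the bar close to the rod's lower side gives the roof room over the barb.
- tool_well: Fixed grey open-topped tool well, 40 mm (x) by 90 mm (y) outside, 95 mm tall, walls 6 mm, so 28 by 78 mm inside; origin at the centre of its underside, on the shelf. In it a level rubber rest block whose top stands 23 to 43 mm above the shelf; its height is not given: lower until the handles touch. The nippers' width goes along the well's y.
- well_mouth (a point): Centre of the tool well's mouth, 95 mm above the shelf.
- crucible: Bystander: ochre ceramic cup, 60 mm diameter, 55 mm tall; origin at its underside.
- shade_guide: Bystander: mint-green shade guide lying flat, 150 mm long (y), about 90 mm wide with its tabs, 12 mm thick; origin at the underside of its bar.
- lathe_chuck: Bystander: stainless three-jaw chuck, 90 mm diameter, 55 mm tall; origin at its underside.
- plaster_model: Bystander: plaster dental arch model, 62 by 72 mm, 31 mm tall; origin at its underside.
- mixing_bowl: Bystander: black rubber bowl, 124 mm diameter, 65 mm tall; origin at its underside.
- brush: Bystander: brush lying flat along its x axis; origin under it.
- wax_jar: Bystander: amber jar, 60 mm diameter, 70 mm tall; origin at its underside.
Mind the look-alikes: they are no part of the job. What is shaped like the part that bears nippers_head but blue or red is not meant.

How it is judged:
On the way:
1. the nippers are held clear of the hook (horizontal distance between nippers_head and hook_post above 0.13 m and height (world z) of nippers_head above 0.15 m and contact force between nippers and hook_post below 0.1 N and contact force between nippers and the fingers above 2 N), for 0.1 s.
At the end, for the whole second after the job is handed in: The nippers stand handles down in the tool well: head centre within 50 mm (well x) and 25 mm (well y) of the well's axis and 145 to 190 mm above its underside, within 0.4 rad of upright (they may lean on the rim), at rest and released (x of nippers_head in the frame of tool_well between -0.05 and 0.05 m and y of nippers_head in the frame of tool_well between -0.025 and 0.025 m and z of nippers_head in the frame of tool_well between 0.145 and 0.19 m and angle between nippers_head's own z axis and vertical below 0.4 rad and linear speed of nippers below 0.02 m/s and contact force between nippers and the fingers below 0.2 N); the robot touches nothing.
It fails at once if the nippers are wrenched against the hook (more than 80 N) (contact force between nippers and hook_post above 80 N).
It fails at once if the nippers fall (faster than 0.4 m/s while not held) (linear speed of nippers above 0.4 m/s and contact force between nippers and the fingers below 0.2 N).
It fails at once if a bystander is moved by more than 20 mm (distance of any of crucible, shade_guide, lathe_chuck, plaster_model, mixing_bowl, brush, wax_jar from where it was at the start of the episode above 0.02 m).
It also fails if it takes over 61 s, if anything falls off the work surface, if the arm or the gripper's body presses on something with over 40 N, if the wrist force passes 120 N, or if a joint passes its speed limit or range.

## Working session

There is one attempt and no reset: what is moved stays moved. The work goes in short steps, Python scripts to look and compute and a tool call to move; the robot and the scene stay as the last step left them, time stands still between calls to the robot, and variables do not carry over. Pictures are saved under pics/ and viewed, at most 10 in all, crops included, and the job is handed in when it is done.

Besides the shell and the picture viewer there is one more tool, called after "Call:" as name(argument=value, ...) on one line, values as JSON. drive_tool: Moves the arm, as the interface text tells. Its arguments: {"type":"object","properties":{"rows":{"type":"string"}},"required":["rows"]}

```bash
mkdir -p pics; cat > h.py <<'E'
import numpy as np,cv2,pickle
from station import ctrl
from scipy.spatial.transform import Rotation as R
def snap(c,name):
    d=ctrl.capture(c); pickle.dump(d,open(f'pics/{name}.pkl','wb')); cv2.imwrite(f'pics/{name}.png',d['img'][:,:,::-1]); return d
def load(n): return pickle.load(open(f'pics/{n}.pkl','rb'))
def proj(d,P):
    P=np.atleast_2d(P); E=np.array(d['extrinsics']); c=P@E[:3,:3].T+E[:3,3]
    return np.c_[d['cx']+d['fx']*c[:,0]/-c[:,2], d['cy']-d['fy']*c[:,1]/-c[:,2]]
def ray(d,p):
    E=np.array(d['extrinsics']);v=np.array([(p[0]-d['cx'])/d['fx'],-(p[1]-d['cy'])/d['fy'],-1])
    v=E[:3,:3].T@v; return -E[:3,:3].T@E[:3,3], v/np.linalg.norm(v)
def atz(d,p,z): o,v=ray(d,p); return o+v*(z-o[2])/v[2]
def tri(*dp):
    A=0;b=0
    for d,p in dp:
        o,v=ray(d,p);M=np.eye(3)-np.outer(v,v);A=A+M;b=b+M@o
    X=np.linalg.solve(A,b); return X,[np.round(proj(d,X)[0]-p,1) for d,p in dp]
E
python3 - <<'E'
from h import *
for c in ['side','top','wrist']:
    d=snap(c,c+'0'); print(c,d['fx'],d['cx'],d['cy'],[k for k in d],np.round(d['extrinsics'],3).tolist())
cv2.imwrite('pics/a.png',np.vstack([load('side0')['img'],])[:,:,::-1])
o=ctrl.get_obs();print(o)
E
```

```text
side 485.67363965600003 319.8082901809996 199.4930696871733 ['img', 'fx', 'fy', 'cx', 'cy', 'extrinsics'] [[0.858, -0.513, 0.011, -0.472], [0.374, 0.64, 0.672, -0.297], [-0.352, -0.572, 0.741, -1.33], [0.0, 0.0, 0.0, 1.0]]
top 393.4321410598965 326.92271266725555 199.23495084160115 ['img', 'fx', 'fy', 'cx', 'cy', 'extrinsics'] [[-0.026, -1.0, -0.013, 0.019], [0.982, -0.028, 0.188, -0.589], [-0.189, -0.008, 0.982, -1.25], [0.0, 0.0, 0.0, 1.0]]
wrist 326.1963486841297 319.4846175402345 206.00819604858094 ['img', 'fx', 'fy', 'cx', 'cy', 'extrinsics'] [[0.418, 0.908, -0.0, -0.725], [-0.869, 0.4, -0.291, 0.036], [-0.264, 0.122, 0.957, -0.378], [0.0, 0.0, 0.0, 1.0]]
{'clock': 0.15, 'joint_positions': array([-1.21670211,  0.59994703, -0.00253006,  1.59993611,  0.00178022,
        0.94293123, -0.07980782]), 'dq': array([-0.00049894, -0.00113373,  0.00062347, -0.00202974,  0.00084019,
        0.00154541,  0.00021989]), 'tau': array([ 3.63627543e-03, -7.76996326e+01,  1.56727016e+00, -2.58236325e+01,
        1.25785326e-02,  6.82301586e-03,  3.07129255e-05]), 'tool_pos': array([0.30261447, 0.65842865, 0.23061502]), 'tool_rot': array([-6.71393665e-01, -3.06885385e+00,  1.90020993e-03]), 'ft_force': array([0.59062911, 0.60780577, 0.42770495]), 'torque': array([ 0.01834456, -0.0178057 , -0.0165236 ]), 'grip_force': 0.0, 'grip_width': 0.08558350206628293}
```

View pics/side0.png

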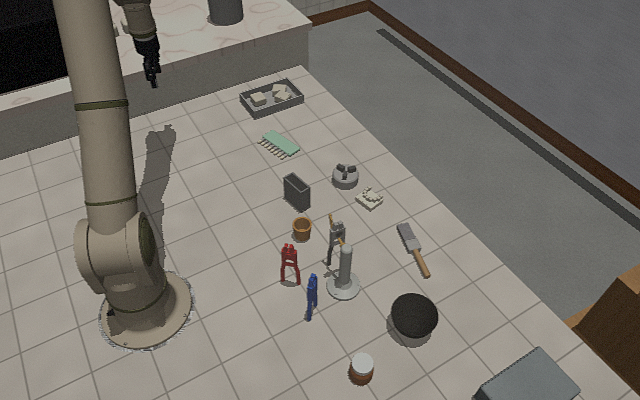

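View pics/top0.png

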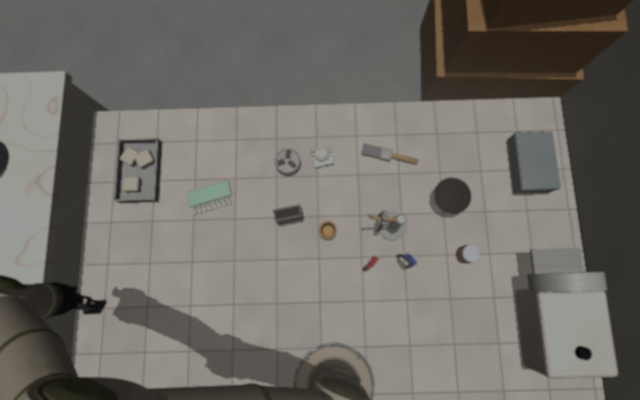

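Side view: steel nippers at about (336,238), hanging on the post at (343,285). The look-alikes are red (290,262) and blue (312,295), and the well is at (297,190). In the top view the post is at (392,225), the nippers at about (372,228) and the well at (288,214). The grey ones match the description, so I'll check them in an enlarged crop of both views.

```bash
python3 - <<'E'
from h import *
s=load('side0')['img'][195:310,270:370]; t=load('top0')['img'][190:250,260:425]
a=cv2.resize(s,None,fx=5,fy=5,interpolation=cv2.INTER_CUBIC); b=cv2.resize(t,None,fx=4,fy=4,interpolation=cv2.INTER_CUBIC)
cv2.imwrite('pics/s.png',a[:,:,::-1]);
b=cv2.convertScaleAbs(b,alpha=1.5)
cv2.imwrite('pics/t.png',b[:,:,::-1])
E
```

```text
(no output)
```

View pics/s.png

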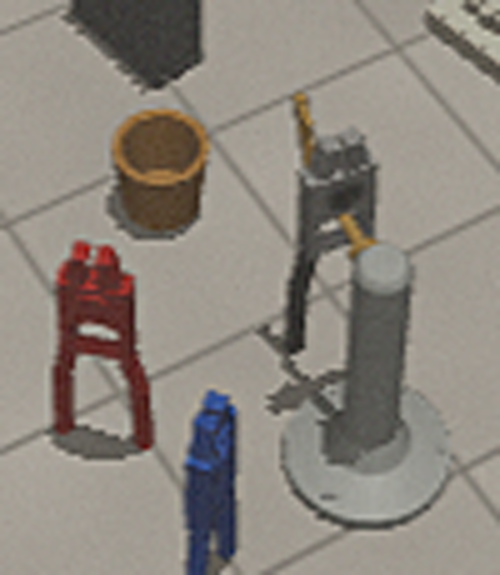

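View pics/t.png

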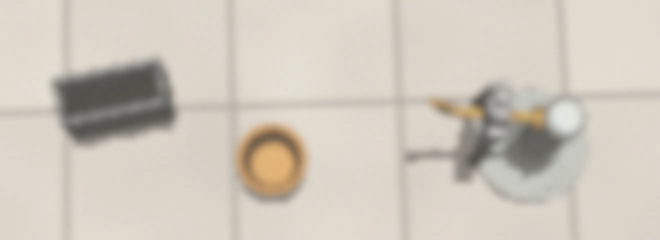

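```bash
python3 - <<'E'
from h import *
s=load('side0');t=load('top0')
def S(x,y):return np.array([270+x/5-.4,195+y/5-.4])
def T(x,y):return np.array([260+x/4-.4,190+y/4-.4])
for n,a,b in [('coltop',S(384,265),T(566,117)),('tip',S(301,97),T(434,103))]:
    print(n,tri((s,a),(t,b)))
print('foot side',atz(s,S(366,462),0.01), 'ctop side',atz(s,S(384,265),.186),'top',atz(t,T(566,117),.186))
print('cruc', atz(s,S(162,148),.055),atz(t,T(272,160),.055))
for p in [(55,82),(160,60),(174,98),(68,123)]: print('well',atz(t,T(*p),.095))
print('red head',atz(s,S(95,285),.12),'blue',atz(s,S(212,430),.12))
E
```

```text
coltop (array([ 0.49861259, -0.2155005 ,  0.18587646]), [array([ 0.1, -0. ]), array([-0. ,  0.1])])
tip (array([ 0.50836046, -0.11646349,  0.21228663]), [array([-0.1,  0. ]), array([ 0. , -0.1])])
foot side [ 0.49352488 -0.2210167   0.01      ] ctop side [ 0.49836713 -0.21552572  0.186     ] top [ 0.4987746  -0.21555472  0.186     ]
cruc [0.48920636 0.00358934 0.055     ] [0.48784871 0.00300437 0.055     ]
well [0.55091313 0.17499846 0.095     ]
well [0.5664185 0.0904942 0.095    ]
well [0.53523312 0.07970179 0.095     ]
well [0.51746487 0.16463235 0.095     ]
red head [ 0.38562047 -0.10821116  0.12      ] blue [ 0.39384051 -0.21978719  0.12      ]
```

```bash
python3 - <<'E'
from h import *
s=load('side0')['img'][160:225,270:325]
cv2.imwrite('pics/w.png',np.hstack([cv2.convertScaleAbs(cv2.resize(s,None,fx=7,fy=7,interpolation=cv2.INTER_CUBIC),alpha=1.5), cv2.convertScaleAbs(cv2.resize(load('top0')['img'][197:228,268:308],(400,310),interpolation=cv2.INTER_CUBIC)[:,:],alpha=1.8)[np.minimum(np.arange(455),309)]])[:,:,::-1])
E
```

```text
(no output)
```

View pics/w.png

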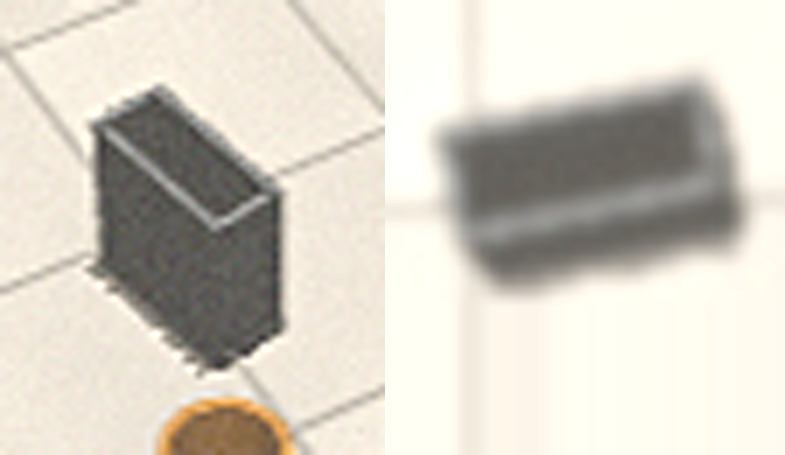

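```bash
cat >> h.py <<'E'
def cur():
    o=ctrl.get_obs(); return np.array(o['tool_pos']),R.from_rotvec(o['tool_rot'])
def delta(p,r,p1,r1):  # tool-frame shift mm, turn deg, from (p,r) to (p1,r1)
    return np.round(r.inv().apply(p1-p)*1000,1), np.round((r.inv()*r1).as_rotvec(degrees=True),1)
def frame(u_yaw,pitch):
    # tool x along hook dir at pitch 0, z down; pitch>0: tool body leans back over the post (z tips towards u)
    u=np.array([np.cos(u_yaw),np.sin(u_yaw),0]);k=np.array([0,0,1.])
    c,s=np.cos(pitch),np.sin(pitch); z=-k*c+u*s; x=u*c+k*s; y=np.cross(z,x); return R.from_matrix(np.c_[x,y,z])
E
python3 - <<'E'
from h import *
s=load('side0');t=load('top0');w=load('wrist0')
p,r=cur();E=np.array(w['extrinsics']);c=-E[:3,:3].T@E[:3,3]
print('cam in tool mm',r.inv().apply(c-p)*1000,'axes x,up,fwd',np.round(r.inv().apply(E[0,:3]),2),np.round(r.inv().apply(E[1,:3]),2),np.round(r.inv().apply(-E[2,:3]),2))
a=[np.array([270+x/7-.43,160+y/7-.43]) for x,y in [(93,124),(158,85),(282,188),(216,228)]]
b=[np.array([268+(x-385)/10-.45,197+y/10-.45]) for x,y in [(440,128),(702,72),(722,185),(470,240)]]
A=np.array([atz(s,x,.095) for x in a]);B=np.array([atz(t,x,.095) for x in b])
print(A,A.mean(0));print(B,B.mean(0)); print(tri((s,np.mean(a,0)),(t,np.mean(b,0))))
print(delta(p,r,np.array([.5,-.17,.36]),frame(np.radians(84.3),0)))
E
```

```text
cam in tool mm [  74.62749412    0.61316399 -141.49403841] axes x,up,fwd [-0.  1. -0.] [0.96 0.   0.29] [-0.29  0.    0.96]
[[0.51571031 0.17247581 0.095     ]
 [0.55318609 0.17972616 0.095     ]
 [0.56950558 0.09466243 0.095     ]
 [0.53220021 0.08822752 0.095     ]] [0.54265055 0.13377298 0.095     ]
[[0.55337963 0.175961   0.095     ]
 [0.56922659 0.09158335 0.095     ]
 [0.53233006 0.08566619 0.095     ]
 [0.51687075 0.16639163 0.095     ]] [0.54295176 0.12990054 0.095     ]
(array([0.54164404, 0.12975186, 0.09873558]), [array([ 0.2, -0. ]), array([-0.1,  0.2])])
(array([-525.3, -670.5, -128.5]), array([-0.1,  0. , 71. ]))
```

```bash
cat >> h.py <<'E'
from scipy.interpolate import PchipInterpolator
from scipy.spatial.transform import Slerp
def rows(wp,rs,n,p=None,r=None,rd=0):
    if p is None: p,r=cur()
    P=np.vstack([p]+list(wp)); Rs=R.concatenate([r]+list(rs))
    L=np.r_[0,np.cumsum([max(np.linalg.norm(P[i+1]-P[i])*1000/50,(Rs[i].inv()*Rs[i+1]).magnitude()*57.3/9,.01) for i in range(len(P)-1)])]
    f=lambda t:np.array([np.interp(t,L,P[:,k]) for k in range(3)]); sl=Slerp(L,Rs); out=[];cp,cr=p,r
    n=n or int(np.ceil(L[-1])); 
    for t in np.linspace(0,L[-1],n+1)[1:]:
        a,b=delta(cp,cr,f(t),sl(t)); a=np.round(a,rd);b=np.round(b,1); out.append('%g %g %g %g %g %g'%(*(a+0.),*(b+0.)))
        cp=cp+cr.apply(a/1000);cr=cr*R.from_rotvec(b,degrees=True)
    print(n,'end',np.round(cp,4));print('; '.join(out))
POST=np.array([.4986,-.2155,0])
E
python3 - <<'E'
from h import *
y=np.radians(84.3);u=np.array([np.cos(y),np.sin(y),0]);v=frame(y,0).apply([0,1,0])
tgt=POST+.07*u+.07*v+[0,0,.33]
f=frame(y,0);p,r=cur();sl=Slerp([0,1],R.concatenate([r,f]))
rows([np.array([.42,.5,.36]),np.array([.55,.3,.37]),np.array([.58,.05,.36]),tgt],[sl(.25),sl(.5),sl(.8),f],20)
E
```

```text
20 end [ 0.5756 -0.1524  0.33  ]
-34 -19 -26 0 0 3.5; -35 -16 -25 0 0 3.5; -36 -15 -26 0 0 3.5; -38 -12 -25 0 0 3.5; -37 -10 -26 0 0 3.5; -45 -12 -3 0 0 3.5; -45 -9 -2 0 0 3.5; -46 -6 -2 0 0 3.4; -47 -4 -2 0 0 3.5; -46 0 -2 0 0 3.5; -44 -15 2 0 0 3.8; -44 -16 1 0 0 3.9; -44 -13 2 0 0 4; -46 -9 2 0 0 3.9; -46 -7 2 0 0.1 4; -46 -6 4 0 0 3.6; -45 -6 7 0 0 3.2; -46 -5 6 0 0 3.3; -46 -1 7 0 0 3.2; -46 1 7 0 0 3.2
```

Call:
drive_tool(rows="-34 -19 -26 0 0 3.5 1; -35 -16 -25 0 0 3.5 1; -36 -15 -26 0 0 3.5 1; -38 -12 -25 0 0 3.5 1; -37 -10 -26 0 0 3.5 1; -45 -12 -3 0 0 3.5 1; -45 -9 -2 0 0 3.5 1; -46 -6 -2 0 0 3.5 1; -47 -4 -2 0 0 3.5 1; -46 0 -2 0 0 3.5 1; -44 -15 2 0 0 3.8 1; -44 -16 1 0 0 3.9 1; -44 -13 2 0 0 4 1; -46 -9 2 0 0 3.9 1; -46 -7 2 0 0 4 1; -46 -6 4 0 0 3.6 1; -45 -6 7 0 0 3.2 1; -46 -5 6 0 0 3.3 1; -46 -1 7 0 0 3.2 1; -46 1 7 0 0 3.2 1")

```text
clock: 2.65
tool_pos: [0.5745, -0.1537, 0.33]
tool_rot: [-2.332, -2.105, -0.0]
ft_force: [0.5, 0.3, -0.3]
grip_width: 0.0857
grip_force: 0.0
```

Call:
drive_tool(rows="0 0 0 0 0 0 1; 0 0 0 0 0 0 1")

```text
clock: 2.9
tool_pos: [0.5747, -0.1518, 0.3301]
tool_rot: [-2.33, -2.107, -0.0]
ft_force: [-0.8, 0.4, -0.4]
grip_width: 0.0856
grip_force: 0.0
```

```bash
python3 - <<'E'
from h import *
d=snap('wrist','v1'); snap('side','s1');print(np.round(ctrl.get_obs()['joint_positions'],2))
print(proj(d,POST+[[0,0,.186],[.01,.0995,.207]]))
cv2.imwrite('pics/v1c.png',cv2.resize(d['img'][:,:],None,fx=1.25,fy=1.25,interpolation=cv2.INTER_CUBIC)[:,:,::-1])
E
```

```text
[-0.18  0.37  0.48  1.81 -0.2   1.01  0.28]
[[248.24147106 264.89721914]
 [235.00091909 166.1292766 ]]
```

View pics/v1c.png

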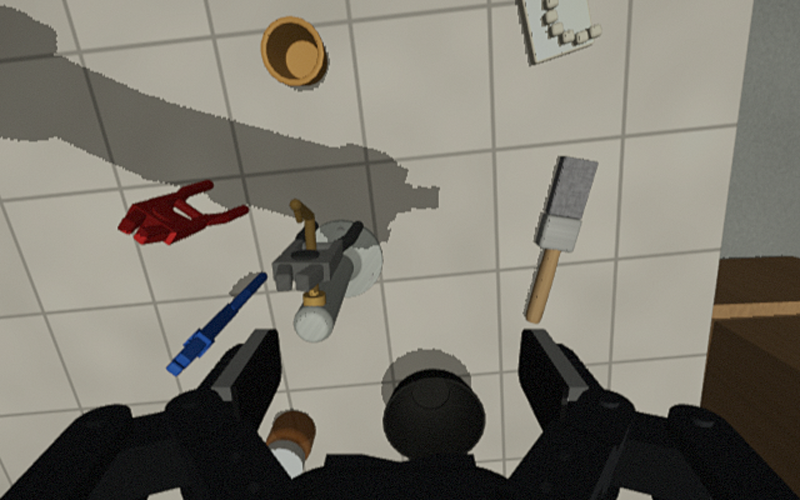

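View 1 (800-pixel scale): post top at (314,324), hook tip at (298,207), jaws at (285-318,275) and head block at (275-345,240-290). The grey nippers are confirmed as the ones on the hook. I'll take a second view from the other side.

Call:
drive_tool(rows="0 -40 0 0 0 0 1; 0 -40 0 0 0 0 1; 0 -40 0 0 0 0 1; 0 0 0 0 0 0 1; 0 0 0 0 0 0 1")

```text
clock: 3.62
tool_pos: [0.4563, -0.1394, 0.3308]
tool_rot: [2.328, 2.108, 0.002]
ft_force: [0.1, 0.8, -0.3]
grip_width: 0.0855
grip_force: 0.0
```

```bash
python3 - <<'E'
from h import *
d=snap('wrist','v2')
a=load('v1')['img'][145:290,195:325]; q=np.round(proj(d,POST+[[0,0,.186],[.01,.0995,.207],[.005,.05,.19]])).astype(int);print(q)
x0,y0=q[2][0]-65,145
b=d['img'][y0:y0+145,x0:x0+130]; print(x0,y0)
im=np.hstack([a,b]);cv2.imwrite('pics/v12.png',cv2.convertScaleAbs(cv2.resize(im,None,fx=3,fy=3,interpolation=cv2.INTER_CUBIC),alpha=1.3)[:,:,::-1])
E
```

```text
[[371 265]
 [380 167]
 [374 217]]
309 145
```

View pics/v12.png

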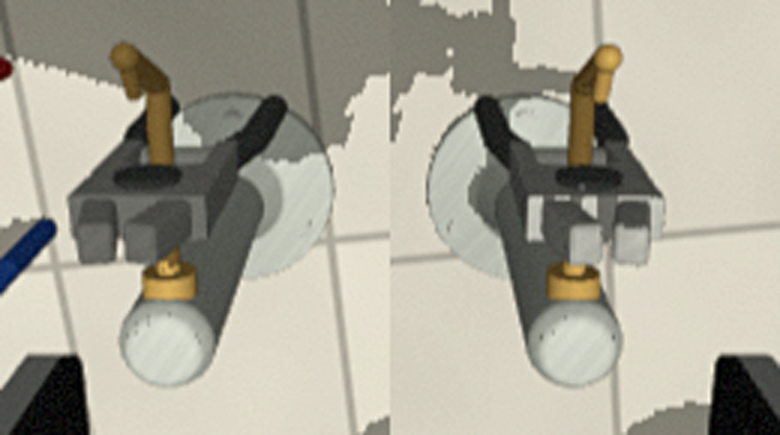

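```bash
python3 - <<'E'
from h import *
a=load('v1');b=load('v2')
A=lambda x,y:np.array([195+x/3-.33,145+y/3-.33]);B=lambda x,y:np.array([309+(x-390)/3-.33,145+y/3-.33])
res={}
for n,l,r_ in [('coltop',(167,342),(574,342)),('tip',(123,54),(607,58)),('barbend',(130,92),(602,97)),('bend',(159,88),(583,85)),('disc',(148,177),(588,177)),('cL',(70,198),(525,197)),('cR',(212,193),(664,203)),('collar',(169,268),(573,268))]:
    X,e=tri((a,A(*l)),(b,B(*r_)));res[n]=X;print(n,np.round(X,4),e)
P=res['coltop'];h=res['tip']-P;print('yaw',np.degrees(np.arctan2(h[1],h[0])),np.hypot(*h[:2]))
for n in ['bend','disc','barbend']: h=res[n]-P;print(n,np.degrees(np.arctan2(h[1],h[0])),np.hypot(*h[:2]))
d=res['cR']-res['cL'];print('nip y az',np.degrees(np.arctan2(d[1],d[0])),np.linalg.norm(d))
E
```

```text
coltop [ 0.4994 -0.2129  0.1778] [array([ 0., -0.]), array([0., 0.])]
tip [ 0.5095 -0.1137  0.2067] [array([0. , 0.5]), array([ 0. , -0.5])]
barbend [ 0.5084 -0.1252  0.2024] [array([0. , 0.7]), array([ 0. , -0.7])]
bend [ 0.5083 -0.1298  0.1675] [array([-0. , -0.7]), array([-0. ,  0.7])]
disc [ 0.5054 -0.1534  0.1878] [array([-0. , -0.1]), array([-0. ,  0.1])]
cL [ 0.485  -0.1541  0.1998] [array([ 0. , -0.3]), array([0. , 0.3])]
cR [ 0.5258 -0.1588  0.1983] [array([-0. ,  1.5]), array([ 0. , -1.5])]
collar [ 0.5017 -0.1907  0.1681] [array([ 0. , -0.1]), array([0. , 0.1])]
yaw 84.17312210417009 0.0997644285396991
bend 83.8719512931088 0.08360199138056218
disc 84.23881024344556 0.059800138410106875
barbend 84.1477036666013 0.08820952355820524
nip y az -6.652445107392378 0.04112779950354262
```

```bash
cat > plan.py <<'E'
import numpy as np
from scipy.sparse import coo_matrix
from scipy.sparse.csgraph import dijkstra
GA=48; GAM=np.radians(25)   # grasp point above bar, tool tilt relative to nippers
def hook(th):
    t=np.array([np.cos(th),np.sin(th)]);n=np.array([-t[1],t[0]]);B=np.array([85,170.]);T=B+40*t
    segs=[((16,170),B,4),(B,T,4),(T,T-11*t+8*n,2.5)]
    pts=np.vstack([np.array(a)+(np.array(b)-a)*k for a,b,r in segs for k in np.linspace(0,1,16)[:,None]])
    return pts,np.repeat([s[2] for s in segs],16)
ths=np.radians([65,68,71]);H=[hook(t) for t in ths];HP=np.vstack([h[0] for h in H]);HR=np.hstack([h[1] for h in H])
COL=np.array([[x,z] for x in (-16,0,16) for z in (186,178,170,150,120,80)])
def rect(la,ln,c,h):
    qa=np.abs(la-c[0])-h[0];qn=np.abs(ln-c[1])-h[1]
    return np.hypot(np.maximum(qa,0),np.maximum(qn,0))+np.minimum(np.maximum(qa,qn),0)
def clear(s,z,f,tool=True):
    b=np.array([s,z]);a=np.array([-np.sin(f),np.cos(f)]);n=np.array([a[1],-a[0]])
    la,ln=(HP-b)@a,(HP-b)@n
    c=min((np.hypot(la,ln)-5-HR).min(),(rect(la,ln,(48,0),(15,7))-HR).min(),(rect(la,ln,(74.5,0),(11.5,7))-HR).min())
    d=COL-b; c=min(c,(np.hypot(*d.T)-5).min(),rect(d@a,d@n,(59.5,0),(26.5,7)).min())
    g=b+GA*a;f2=f-GAM;a2=np.array([-np.sin(f2),np.cos(f2)]);n2=np.array([a2[1],-a2[0]])
    if tool:
        for Q,R_ in ((COL,0),(HP,HR)): c=min(c,(rect((Q-g)@a2,(Q-g)@n2,(114,0),(60,43))-R_).min()-4)
    return c
if __name__=='__main__':
    S=np.arange(45,175,3.);Z=np.arange(125,245,3.);F=np.radians(np.arange(0,76,5.))
    C=np.array([[[clear(s,z,f) for f in F] for z in Z] for s in S]);sh=C.shape;print(sh)
    idx=np.arange(C.size).reshape(sh);I=[];J=[];W=[]
    for d in [(1,0,0),(0,1,0),(0,0,1),(1,1,0),(1,-1,0),(1,0,1),(1,0,-1),(0,1,1),(0,1,-1)]:
        A=tuple(slice(max(0,-k),n-max(0,k)) for k,n in zip(d,sh));B=tuple(slice(max(0,k),n+min(0,k)) for k,n in zip(d,sh))
        c=np.minimum(C[A],C[B]);m=c>0.5
        I.append(idx[A][m]);J.append(idx[B][m]);W.append(np.hypot(np.hypot(d[0],d[1]),d[2])*(1+(12/np.minimum(c[m],6))**2))
    I,J,W=map(np.concatenate,(I,J,W))
    G=coo_matrix((W,(I,J)),shape=(C.size,)*2).tocsr()
    st=idx[2,np.argmin(abs(Z-151)),0];en=idx[-3,np.argmin(abs(Z-200)),6]
    D,P=dijkstra(G,False,st,return_predecessors=True)
    p=[en]
    while p[-1]!=st and P[p[-1]]>=0:p.append(P[p[-1]])
    for k in p[::-1]:
        i,j,l=np.unravel_index(k,sh);print(S[i],Z[j],int(round(np.degrees(F[l]))),round(C[i,j,l],1))
E
python3 plan.py
```

```text
(44, 40, 16)
51.0 152.0 0 9.1
54.0 152.0 0 9.0
57.0 152.0 0 9.0
60.0 152.0 0 9.1
63.0 152.0 0 9.0
66.0 152.0 0 9.0
69.0 152.0 0 8.4
72.0 152.0 5 9.0
75.0 155.0 5 6.0
78.0 155.0 10 6.2
81.0 155.0 15 6.0
84.0 155.0 20 6.0
87.0 155.0 25 6.1
90.0 155.0 30 6.1
93.0 158.0 30 4.9
93.0 158.0 35 5.4
96.0 158.0 40 5.0
96.0 161.0 45 5.2
99.0 164.0 45 6.2
102.0 164.0 50 5.9
102.0 167.0 55 6.2
102.0 170.0 60 6.4
105.0 173.0 60 5.8
105.0 176.0 60 4.6
105.0 179.0 60 4.6
105.0 182.0 55 4.1
108.0 185.0 55 4.6
108.0 188.0 50 4.3
111.0 191.0 50 5.7
114.0 194.0 50 7.1
117.0 197.0 50 7.5
120.0 200.0 50 7.2
123.0 200.0 45 7.1
126.0 200.0 45 6.6
129.0 200.0 45 6.9
132.0 200.0 45 7.9
135.0 200.0 45 9.1
138.0 200.0 45 10.4
141.0 200.0 45 12.3
144.0 200.0 45 14.3
147.0 200.0 45 16.5
150.0 200.0 45 18.6
153.0 200.0 45 20.7
156.0 200.0 45 22.8
159.0 200.0 45 25.0
162.0 200.0 40 31.0
165.0 200.0 35 37.1
168.0 200.0 30 43.1
```

```bash
cat >> h.py <<'E'
YAW=np.radians(84.2);U=np.array([np.cos(YAW),np.sin(YAW),0]);K=np.array([0,0,1.]);PO=np.array([.499,-.2138,0])
def pose(s,z,lean,gam=25,tcp=.023,ga=.048):
    f=np.radians(lean);a=-np.sin(f)*U+np.cos(f)*K; r=frame(YAW,np.radians(lean-gam))
    return PO+U*s/1000+K*z/1000+ga*a+tcp*r.apply([0,0,1]),r
E
python3 - <<'E'
from h import *
g,r=pose(51.5,141,0); print(g)
back=g-r.apply([0,0,.11])
rows([back],[r],5)
rows([back+r.apply([0,0,.07]),g],[r,r],None,p=back,r=r)
E
```

```text
[ 0.50322211 -0.1722341   0.16815492]
5 end [ 0.5082 -0.1259  0.2679]
4 10 13 0 -5 0; 4 10 12 0 -5 0; 6 10 12 0.1 -5 0.1; 7 10 11 0 -5 0; 8 10 10 0 -5 0
3 end [ 0.5032 -0.1722  0.1682]
0 0 37 0 0 0; 0 0 36 0 0 0; 0 0 37 0 0 0
```

Call:
drive_tool(rows="4 10 13 0 -5 0 1; 4 10 12 0 -5 0 1; 6 10 12 0 -5 0 1; 7 10 11 0 -5 0 1; 8 10 10 0 -5 0 1; 0 0 0 0 0 0 1; 0 0 0 0 0 0 1")

```text
clock: 4.55
tool_pos: [0.5071, -0.1269, 0.2677]
tool_rot: [2.087, 1.886, -0.462]
ft_force: [0.5, -0.6, -0.2]
grip_width: 0.0852
grip_force: 0.0
```

```bash
python3 - <<'E'
from h import *
p,r=cur();g,rg=pose(51.5,141,0);print(delta(p,r,g,rg))
d=snap('wrist','v3');
def q(s,z,y=0):return np.round(proj(d,PO+U*s/1000+K*z/1000+np.array([U[1],-U[0],0])*y/1000)[0]).astype(int)
im=d['img'].copy()
for a in [(51.5,227),(58.5,204,20),(58.5,204,-20),(58.5,174,20),(58.5,174,-20),(99.8,207),(85,170),(0,186)]: cv2.circle(im,tuple(int(k) for k in q(*a)),1,(255,0,255),-1)
cv2.imwrite('pics/v3c.png',cv2.resize(im[100:330,200:440],None,fx=2.5,fy=2.5)[:,:,::-1])
E
```

```text
(array([  0.8,   0.8, 109.4]), array([-0., -0.,  0.]))
```

View pics/v3c.png

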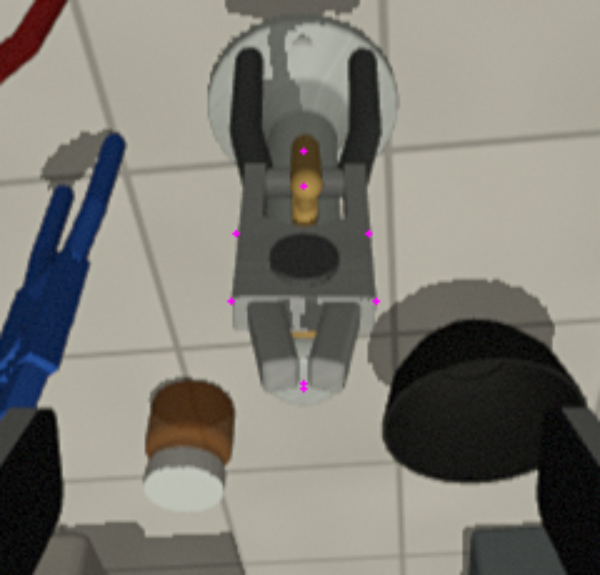

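The projected model points (magenta) fall on the head corners, hook tip and jaws to within about 1 mm. Approaching and gripping.

Call:
drive_tool(rows="1 1 37 0 0 0 1; 0 0 37 0 0 0 1; 0 0 35 0 0 0 1; 0 0 0 0 0 0 1; 0 0 0 0 0 0 1; 0 0 0 0 0 0 0; 0 0 0 0 0 0 -0.3; 0 0 0 0 0 0 -1; 0 0 0 0 0 0 -1; 0 0 0 0 0 0 -1; 0 0 0 0 0 0 -1; 0 0 0 0 0 0 -1")

```text
clock: 6.1
tool_pos: [0.5039, -0.1713, 0.169]
tool_rot: [2.086, 1.886, -0.461]
ft_force: [-0.9, 2.5, 7.5]
grip_width: 0.0392
grip_force: 59.1
```

```bash
cat >> h.py <<'E'
def nip(s,z,lean):
    f=np.radians(lean);a=-np.sin(f)*U+np.cos(f)*K;n=np.cos(f)*U+np.sin(f)*K
    return PO+U*s/1000+K*z/1000,R.from_matrix(np.c_[n,np.cross(a,n),a])
def hold(p,r,s=51.5,z=141,lean=0):
    b,rn=nip(s,z,lean); return rn.inv().apply(p-b),rn.inv()*r
def tool(G,s,z,lean):
    b,rn=nip(s,z,lean); return b+rn.apply(G[0]),rn*G[1]
E
python3 - <<'E'
from h import *
p,r=cur();G=hold(p,r);pickle.dump((G[0],G[1].as_quat()),open('G.pkl','wb'));print(G[0],G[1].as_rotvec(degrees=True))
w=[tool(G,*x) for x in [(51.5,152,0),(69,152,0),(80,155,13),(90,155.5,30)]]
rows([a for a,b in w],[b for a,b in w],16,rd=1)
E
```

```text
[-0.00868223 -0.00061178  0.02798629] [ 1.75670808e+02  6.60693675e-02 -3.89158545e+01]
16 end [ 0.5065 -0.1457  0.1754]
-3.6 0 -10.5 0 0 0; 11.1 0 -5.1 0 0 0; 4.2 0 -2 0 1.5 0; 0.7 0 -0.4 0 2.2 0; 0.8 0 -0.4 0 2.1 0; 0.8 0 -0.3 0 2.2 0; 0.7 0 -0.3 0 2.2 0; 0.8 0 -0.3 0 2.2 0; 0.6 0 0.4 0 2.2 0; 0.6 0 0.5 0 2.2 0; 0.5 0 0.6 0 2.2 0; 0.5 0 0.6 0 2.2 0; 0.4 0 0.6 0 2.2 0; 0.5 0 0.6 0 2.2 0; 0.4 0 0.7 0 2.2 0; 0.4 0 0.6 0 2.2 0
```

Call:
drive_tool(rows="-2 0 -5 0 0 0 -1; -2.6 0 -5.3 0 0 0 -1; 5 0 -2.5 0 0 0 -1; 5 0 -2.3 0 0 0 -1; 5.5 0 -2.5 0 0 0 -1; 0.3 0 -0.5 0 1.5 0 -1; 0.7 0 -0.4 0 2.2 0 -1; 0.8 0 -0.4 0 2.1 0 -1; 0.8 0 -0.3 0 2.2 0 -1; 0.7 0 -0.3 0 2.2 0 -1; 0.8 0 -0.3 0 2.2 0 -1; 0.6 0 0.4 0 2.2 0 -1; 0 0 0 0 0 0 -1; 0 0 0 0 0 0 -1")

```text
clock: 7.85
tool_pos: [0.5055, -0.1496, 0.1799]
tool_rot: [2.236, 2.02, -0.204]
ft_force: [-0.2, -0.2, -3.8]
grip_width: 0.039
grip_force: 60.6
```

```bash
cat >> h.py <<'E'
def getG(): g=pickle.load(open('G.pkl','rb'));return g[0],R.from_quat(g[1])
def where():
    p,r=cur();G=getG();rn=r*G[1].inv();b=p-rn.apply(G[0]);a=rn.apply([0,0,1]);q=b-PO
    return np.round([q@U*1000,b[2]*1000,np.degrees(np.arctan2(-a@U,a[2])),q@np.array([U[1],-U[0],0])*1000],1)
E
python3 - <<'E'
from h import *
from plan import clear
w=where();print(w,clear(w[0],w[1],np.radians(w[2])))
d=snap('side','s2');d2=snap('wrist','v4')
a=cv2.resize(d['img'][195:305,290:370],None,fx=4.5,fy=4.5,interpolation=cv2.INTER_CUBIC)
b=cv2.resize(d2['img'],None,fx=.65,fy=.65)[:, :]
cv2.imwrite('pics/c4.png',np.hstack([a,np.vstack([b,np.zeros((a.shape[0]-b.shape[0],b.shape[1],3),np.uint8)])])[:,:,::-1])
G=getG();ws=[tool(G,*x) for x in [(85,155,20),(90,155.5,30),(97,160,44),(102,168,57),(105,177,60)]]
rows([x for x,_ in ws],[y for _,y in ws],20,rd=1)
E
```

```text
[ 80.  155.   14.6  -0.7] 6.005332385522156
20 end [ 0.5073 -0.1378  0.1835]
1 0.2 0.4 0 2.3 0; 1 0.2 0.5 -0.1 2.2 0; 0.6 0.1 0.6 0 2.3 0; 0.3 0 0.6 0 2.3 0; 0.3 0 0.7 0 2.3 0; 0.3 0 0.7 0 2.2 0; 0.3 0 0.6 0 2.3 0; 0.4 0 0.2 0 2.3 0; 0.4 0 0.3 0 2.2 0; 0.5 0 0.3 0 2.3 0; 0.4 0 0.3 0 2.3 0.1; 0.4 0 0.3 0 2.3 0; 0.3 0 0.3 0 2.2 0; 0.6 0 -0.2 0 2.3 0; 0.5 0 -0.1 0 2.3 0; 0.5 0 -0.1 0 2.3 0; 0.5 0 -0.1 0 2.2 0; 0.6 0 -0.1 0 2.3 0; 1.8 0 -1.3 0 2.3 0; 4.8 0 -3.7 0 2.2 0
```

View pics/c4.png

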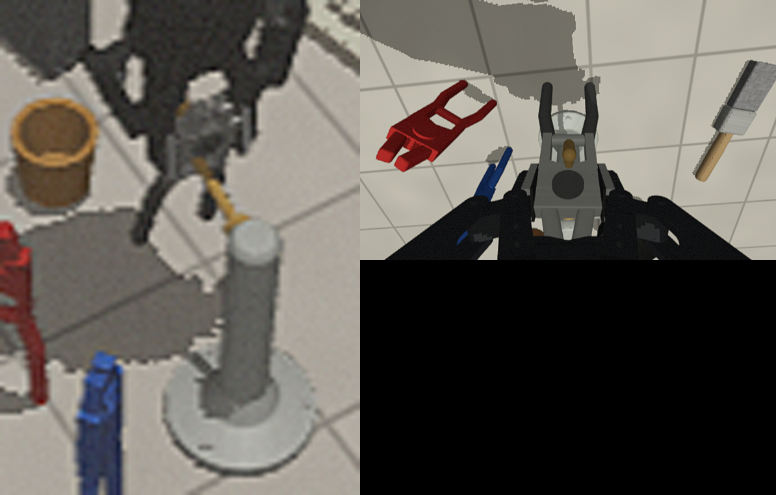

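The nippers are held. The weight reads 3.8 N with no hook force, and the hook is centred in the window. Continuing to lean.

Call:
drive_tool(rows="1 0.2 0.4 0 2.3 0 -1; 1 0.2 0.5 0 2.2 0 -1; 0.6 0.1 0.6 0 2.3 0 -1; 0.3 0 0.6 0 2.3 0 -1; 0.3 0 0.7 0 2.3 0 -1; 0.3 0 0.7 0 2.2 0 -1; 0.3 0 0.6 0 2.3 0 -1; 0.4 0 0.2 0 2.3 0 -1; 0.4 0 0.3 0 2.2 0 -1; 0.5 0 0.3 0 2.3 0 -1; 0.4 0 0.3 0 2.3 0 -1; 0.4 0 0.3 0 2.3 0 -1; 0.3 0 0.3 0 2.2 0 -1; 0 0 0 0 0 0 -1; 0 0 0 0 0 0 -1")

```text
clock: 9.82
tool_pos: [0.5068, -0.1429, 0.174]
tool_rot: [-2.148, -1.943, -0.36]
ft_force: [-0.4, 0.0, -4.4]
grip_width: 0.0393
grip_force: 60.6
```

```bash
cat >> h.py <<'E'
def slip(n):
    a=load('v4')['img'][225:315,265:370];b=snap('wrist',n)['img'][215:325,255:380]
    g=lambda i:cv2.cvtColor(i,cv2.COLOR_RGB2GRAY)
    m=cv2.matchTemplate(g(b),g(a),cv2.TM_CCOEFF_NORMED);_,v,_,l=cv2.minMaxLoc(m);print('slip px',l[0]-10,l[1]-10,'score',round(v,2))
E
python3 - <<'E'
from h import *
from plan import clear
slip('v5');w=where();print(w,clear(w[0],w[1],np.radians(w[2])),np.round(ctrl.get_obs()['joint_positions'],2))
G=getG();ws=[tool(G,*x) for x in [(97,160,44),(102,168,57),(105,177,60),(108,186,54),(114,194,50)]]
rows([x for x,_ in ws],[y for _,y in ws],20,rd=1)
E
```

```text
slip px 0 -1 score 0.75
[ 97.2 160.1  44.   -0. ] 5.186924053971161 [ 0.44  0.5  -0.11  2.06 -0.42  0.72  0.58]
20 end [ 0.5084 -0.1273  0.2054]
0.1 0 -0.1 -0.1 1.1 0; 0.3 0 -0.1 0 1.4 0; 0.3 0 -0.1 0 1.3 0; 0.3 0 0 0 1.3 0; 0.3 0 -0.1 0 1.3 0.1; 0.3 0 -0.1 0 1.3 0; 0.3 0 0 0 1.3 0; 0.3 0 -0.1 0 1.3 0; 0.3 0 0 0 1.3 0; 0.3 0 0 0 1.3 0; 2.6 0 -2.1 0 1.3 0; 2.8 0 -2.1 0 1.3 0; 2.4 0 -1.8 0 -0.4 0; 2.1 0 -1.7 0 -1.3 0; 2.1 0 -1.7 0 -1.3 0; 2.1 0 -1.8 0 -1.3 0; 2.1 0 -1.8 0 -1.3 0; 3.5 0 -1.8 0 -1.3 0; 3.4 0 -1.9 0 -1.3 0; 3.5 0 -1.9 0 -1.3 -0.1
```

Call:
drive_tool(rows="0.1 0 -0.1 0 1.1 0 -1; 0.3 0 -0.1 0 1.4 0 -1; 0.3 0 -0.1 0 1.3 0 -1; 0.3 0 0 0 1.3 0 -1; 0.3 0 -0.1 0 1.3 0 -1; 0.3 0 -0.1 0 1.3 0 -1; 0.3 0 0 0 1.3 0 -1; 0.3 0 -0.1 0 1.3 0 -1; 0.3 0 0 0 1.3 0 -1; 0.3 0 0 0 1.3 0 -1; 2.6 0 -2.1 0 1.3 0 -1; 0 0 0 0 0 0 -1")

```text
clock: 11.38
tool_pos: [0.5072, -0.1401, 0.1791]
tool_rot: [-1.996, -1.803, -0.597]
ft_force: [-0.2, 0.4, -3.4]
grip_width: 0.039
grip_force: 60.6
```

```bash
python3 - <<'E'
from h import *
from plan import clear
slip('v6');w=where();print(w,clear(w[0],w[1],np.radians(w[2])),np.round(ctrl.get_obs()['joint_positions'],2))
G=getG();ws=[tool(G,*x) for x in [(105,177,60),(108,186,54),(114,194,50),(150,202,45)]]
rows([x for x,_ in ws],[y for _,y in ws],20,rd=1)
E
```

```text
slip px 0 0 score 0.81
[1.027e+02 1.718e+02 5.830e+01 1.000e-01] 6.321319917304059 [ 0.64  0.58 -0.23  2.01 -0.57  0.86  0.77]
20 end [ 0.5121 -0.0904  0.2156]
2.3 0 -1.3 0 0.9 0; 2.1 -0.1 -1.3 -0.1 0.7 0; 1.6 0 -1.2 0 -1 0; 1.5 0 -1.2 0 -0.9 0; 1.5 0 -1.3 0 -0.9 0; 1.5 0 -1.2 0 -1 0; 1.5 0 -1.3 0 -0.9 0; 1.5 0 -1.3 0 -0.9 0; 2.2 0 -1.3 0 -1 0; 2.4 0 -1.3 0 -0.9 0; 2.5 0 -1.3 0 -0.9 0; 2.4 0 -1.4 0 -1 0; 3.6 0 -0.4 0 -0.8 0; 5.1 0 0.8 0 -0.6 0; 5.1 0 0.8 0 -0.7 0; 5.2 0 0.7 0 -0.7 0; 5.1 0 0.7 0 -0.7 0; 5.1 0 0.6 0 -0.6 0; 5.2 0 0.5 0 -0.7 -0.1; 5.2 0 0.5 0 -0.7 0
```

Call:
drive_tool(rows="2.3 0 -1.3 0 0.9 0 -1; 2.1 0 -1.3 0 0.7 0 -1; 1.6 0 -1.2 0 -1 0 -1; 1.5 0 -1.2 0 -0.9 0 -1; 1.5 0 -1.3 0 -0.9 0 -1; 1.5 0 -1.2 0 -1 0 -1; 1.5 0 -1.3 0 -0.9 0 -1; 1.5 0 -1.3 0 -0.9 0 -1; 2.2 0 -1.3 0 -1 0 -1; 2.4 0 -1.3 0 -0.9 0 -1; 2.5 0 -1.3 0 -0.9 0 -1; 2.4 0 -1.4 0 -1 0 -1; 0 0 0 0 0 0 -1")

```text
clock: 13.05
tool_pos: [0.5085, -0.1276, 0.2044]
tool_rot: [-2.081, -1.883, -0.471]
ft_force: [0.7, -0.3, -4.2]
grip_width: 0.039
grip_force: 60.6
```

```bash
python3 - <<'E'
from h import *
from plan import clear
slip('v7');w=where();print(w,clear(w[0],w[1],np.radians(w[2])))
G=getG();ws=[tool(G,*x) for x in [(114,194,50),(123,200,46),(150,202,45),(185,215,20)]]
rows([x for x,_ in ws],[y for _,y in ws],18,rd=1)
E
```

```text
slip px 0 0 score 0.78
[113.6 193.1  50.5   0. ] 6.438167681580664
18 end [ 0.5165 -0.0474  0.2383]
5.4 -0.1 -1.8 -0.1 -1.9 0; 5.8 0 -1.6 0 -1.9 0; 8.6 0 1.4 0 -0.9 0; 10.3 0.1 2.9 0 -0.4 0; 9.7 0 2.5 0 -0.5 0; 3.7 0 -0.5 0 -1.9 0; 3.6 0 -0.6 0 -1.9 0; 3.7 0 -0.8 0 -2 0; 3.6 0 -0.9 0 -1.9 0; 3.6 0 -1 0 -1.9 0; 3.6 0 -1.1 0 -1.9 0; 3.5 0 -1.2 0 -1.9 0; 3.5 0 -1.4 0 -1.9 0; 3.4 0 -1.4 0 -1.9 0; 3.4 0 -1.6 0 -1.9 0; 3.3 0 -1.7 0 -1.9 0; 3.3 0 -1.8 0 -2 0; 3.2 0 -1.9 0 -1.9 0
```

Call:
drive_tool(rows="4 0 -1 0 -1.9 0 -1; 4 0 -1 0 -1.9 0 -1; 6 0 0.2 0 -0.4 0 -1; 6 0 0.4 0 -0.4 0 -1; 8 0 2 0 -0.4 0 -1; 10 0 2.8 0 -0.4 0 -1; 5 0 1 0 -1.2 0 -1; 3.7 0 -0.5 0 -1.9 0 -1; 3.6 0 -0.6 0 -1.9 0 -1; 3.7 0 -0.8 0 -2 0 -1; 3.6 0 -0.9 0 -1.9 0 -1; 3.6 0 -1 0 -1.9 0 -1; 3.6 0 -1.1 0 -1.9 0 -1; 3.5 0 -1.2 0 -1.9 0 -1; 3.5 0 -1.4 0 -1.9 0 -1; 3.4 0 -1.4 0 -1.9 0 -1; 3.4 0 -1.6 0 -1.9 0 -1; 3.3 0 -1.7 0 -1.9 0 -1; 3.3 0 -1.8 0 -2 0 -1; 3.2 0 -2 0 -2 0 -1")

```text
clock: 15.6
tool_pos: [0.5168, -0.0432, 0.2377]
tool_rot: [2.275, 2.056, -0.122]
ft_force: [0.5, -0.2, -3.7]
grip_width: 0.0393
grip_force: 60.6
```

```bash
python3 - <<'E'
from h import *
slip('v8');w=where();print(w,np.round(ctrl.get_obs()['joint_positions'],2))
G=getG()
# well: nippers upright, y along well y; head over centre
WC=np.array([.5425,.132]);
for xaz in (11,191):
    a=np.radians(xaz);rn=R.from_euler('z',a);b=np.array([*WC,.25]);print(xaz,'tool',b+rn.apply(G[0]),(rn*G[1]).apply([0,0,1]),delta(*cur(),b+rn.apply(G[0]),rn*G[1]))
E
```

```text
slip px 0 0 score 0.79
[190.2 214.   18.8  -0. ] [-0.2   0.35  0.14  2.07  0.09  0.75 -0.23]
11 tool [0.53409402 0.12974281 0.27798629] [-0.41430978 -0.08191659 -0.90644199] (array([167. ,  -0. , -58.7]), array([ 19.8, -16.2,  70.9]))
191 tool [0.55090598 0.13425719 0.27798629] [ 0.41430978  0.08191659 -0.90644199] (array([173.1,  16.3, -59.3]), array([ -28.8,  -12.9, -103.1]))
```

```bash
cat >> h.py <<'E'
def wtool(G,c,z,xaz=11):
    rn=R.from_euler('z',np.radians(xaz));return np.array([c[0],c[1],z])+rn.apply(G[0]),rn*G[1]
E
python3 - <<'E'
from h import *
G=getG();p,r=cur();t,rt=wtool(G,(.5425,.132),.25)
sl=Slerp([0,1],R.concatenate([r,rt]))
rows([p*.8+t*.2+[0,0,.02],t],[sl(.2),rt],14)
E
```

```text
14 end [0.5341 0.1299 0.2778]
11 0 -11 1.4 -1.2 5.1; 11 -1 -12 1.4 -1.1 5; 11 -3 -10 1.4 -1.2 5.1; 11 -3 -3 1.4 -1.1 5; 11 -4 -3 1.5 -1.2 5.1; 11 -6 -3 1.4 -1.1 5.1; 10 -6 -3 1.4 -1.2 5; 9 -8 -4 1.4 -1.2 5.1; 9 -8 -3 1.4 -1.1 5.1; 8 -9 -3 1.4 -1.2 5; 6 -10 -4 1.4 -1.1 5.1; 6 -10 -2 1.4 -1.2 5; 5 -11 -3 1.5 -1.1 5.1; 4 -12 -3 1.4 -1.2 5.1
```

Call:
drive_tool(rows="11 0 -11 1.4 -1.2 5.1 -1; 11 -1 -12 1.4 -1.1 5 -1; 11 -3 -10 1.4 -1.2 5.1 -1; 11 -3 -3 1.4 -1.1 5 -1; 11 -4 -3 1.5 -1.2 5.1 -1; 11 -6 -3 1.4 -1.1 5.1 -1; 10 -6 -3 1.4 -1.2 5 -1; 9 -8 -4 1.4 -1.2 5.1 -1; 9 -8 -3 1.4 -1.1 5.1 -1; 8 -9 -3 1.4 -1.2 5 -1; 6 -10 -4 1.4 -1.1 5.1 -1; 6 -10 -2 1.4 -1.2 5 -1; 5 -11 -3 1.5 -1.1 5.1 -1; 4 -12 -3 1.4 -1.2 5.1 -1; 0 0 0 0 0 0 -1; 0 0 0 0 0 0 -1")

```text
clock: 17.65
tool_pos: [0.5341, 0.1274, 0.2779]
tool_rot: [3.015, 0.291, -0.668]
ft_force: [0.4, -0.1, -2.5]
grip_width: 0.0392
grip_force: 61.1
```

```bash
python3 - <<'E'
from h import *
slip('v9');G=getG();t,rt=wtool(G,(.5425,.132),.25);p,r=cur();print(delta(p,r,t,rt))
d=load('v9');s=snap('side','s9')
rn=r*G[1].inv();b=p-rn.apply(G[0])
W=R.from_euler('z',np.radians(11))
pts=[np.array([.5425,.132,0])+W.apply([x,y,.095]) for x in (-.02,.02) for y in (-.045,.045)]
nb=[b+rn.apply(q) for q in ([0,.0235,-.091],[0,-.0235,-.091],[0,0,0],[0,0,.048])]
ims=[]
for k,(x0,y0,w,h) in ((d,(200,0,240,240)),(s,(255,110,100,120))):
    im=k['img'].copy(); 
    f=3 if k is s else 1.5
    im=cv2.resize(im[y0:y0+h,x0:x0+w],None,fx=f,fy=f,interpolation=cv2.INTER_CUBIC)
    for q,c in [(q,(255,0,255)) for q in pts]+[(q,(0,255,0)) for q in nb]:
        u=(proj(k,q)[0]-[x0,y0]+.5)*f; print(np.round(u),end='')
        cv2.circle(im,tuple(int(v) for v in u),1,c,-1)
    ims.append(im)
H=max(i.shape[0] for i in ims)
cv2.imwrite('pics/c9.png',np.hstack([np.vstack([i,np.zeros((H-i.shape[0],i.shape[1],3),np.uint8)]) for i in ims])[:,:,::-1])
E
```

```text
slip px 0 -1 score 0.59
(array([ 0.4, -2.4, -0.2]), array([-0.2, -0. , -0. ]))
[251. 174.][105. 173.][258. 107.][ 97. 107.][133. 197.][229. 197.][181. 325.][181. 443.][139. 251.][ 84. 204.][169. 232.][113. 186.][111. 163.][140. 187.][123. 108.][122.  69.]
```

View pics/c9.png

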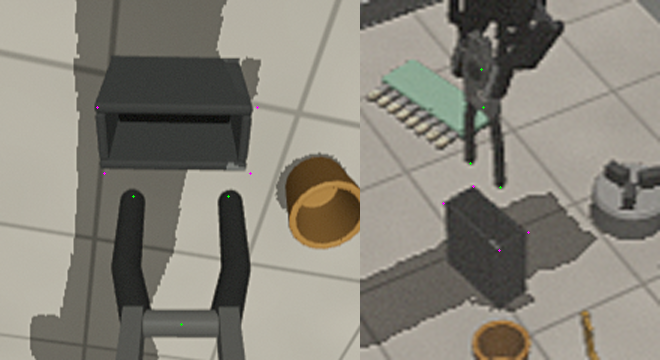

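Wrist panel (1.5x): the mouth's outer corners are at (101,168), (246,166), (97,107) and (253,106). They sit about 3.5 px up and left of my prediction, and the handle ends are on their predicted points. Correcting the well centre.

```bash
python3 - <<'E'
from h import *
d=load('v9')
c=[atz(d,np.array([200+x/1.5-.5,y/1.5-.5]),.095) for x,y in [(101,168),(246,166),(97,107),(253,106)]]
print(np.round(c,4),np.mean(c,0)); e=c[0]-c[1]+c[2]-c[3];print('y az',np.degrees(np.arctan2(e[1],e[0])),np.linalg.norm(e)/2,np.linalg.norm(c[2]+c[3]-c[0]-c[1])/2)
m=np.mean(c,0); 
for q in [(m[0],m[1]),(.543,.134)]:
    G=getG();t,rt=wtool(G,q,.25);print(delta(*cur(),t,rt))
G=getG();t,rt=wtool(G,(.543,.134),.25);t2,_=wtool(G,(.543,.134),.25-.085)
rows([t2],[rt],7,p=t,r=rt,rd=1)
E
```

```text
[[0.5175 0.1748 0.095 ]
 [0.5357 0.0884 0.095 ]
 [0.5536 0.1801 0.095 ]
 [0.5708 0.0945 0.095 ]] [0.54437141 0.13443386 0.095     ]
y az 101.64182019012381 0.0878268371496235 0.0360854303186205
(array([ 2.5, -4.4, -1.1]), array([-0.2, -0. , -0. ]))
(array([ 1.2, -4.3, -0.5]), array([-0.2, -0. , -0. ]))
7 end [0.5346 0.1318 0.193 ]
5.1 0 11 0 0 0; 5.2 0 11 0 0 0; 5.1 0 11 0 0 0; 5.1 -0.1 11 0 0 0; 5.1 0 11 0 0 0; 5.2 0 11 0 0 0; 5.1 0 11 0 0 0
```

Call:
drive_tool(rows="2 -4.3 -0.8 -0.2 0 0 -1; 5.1 0 11 0 0 0 -1; 5.1 0 11 0 0 0 -1; 5.1 0 11 0 0 0 -1; 5.1 0 11 0 0 0 -1; 0 0 0 0 0 0 -1; 0 0 0 0 0 0 -1; 0 0 0 0 0 0 -1")

```text
clock: 18.75
tool_pos: [0.5357, 0.1323, 0.2298]
tool_rot: [3.012, 0.289, -0.666]
ft_force: [-0.5, 0.1, -3.6]
grip_width: 0.0392
grip_force: 61.0
```

```bash
cat >> h.py <<'E'
def wwhere():
    p,r=cur();G=getG();rn=r*G[1].inv();b=p-rn.apply(G[0]);W=R.from_euler('z',np.radians(11))
    f=b+rn.apply([0,0,-.091]);o=np.array([.5438,.1343,0])
    print('bar z',round(b[2],4),'foot in well',np.round(W.inv().apply(f-o)*1000,1),'head',np.round(W.inv().apply(b+rn.apply([0,0,.048])-o)*1000,1),'F',np.round(ctrl.get_obs()['ft_force'],1))
E
python3 -c "
from h import *
wwhere();slip('v10')"
```

```text
bar z 0.2018 foot in well [5.000e-01 1.000e-01 1.108e+02] head [4.000e-01 2.000e-01 2.498e+02] F [-0.5  0.1 -3.6]
slip px 0 -1 score 0.62
```

Call:
drive_tool(rows="3.3 0 7.2 0 0 0 -1; 3.3 0 7.2 0 0 0 -1; 3.3 0 7.2 0 0 0 -1; 3.3 0 7.2 0 0 0 -1; 0 0 0 0 0 0 -1")

```text
clock: 19.42
tool_pos: [0.5349, 0.1322, 0.1969]
tool_rot: [3.011, 0.289, -0.669]
ft_force: [-0.0, -0.4, -2.8]
grip_width: 0.0389
grip_force: 61.0
```

Call:
drive_tool(rows="3.3 0 7.2 0 0 0 -1; 3.3 0 7.2 0 0 0 -1; 3.3 0 7.2 0 0 0 -1; 0 0 0 0 0 0 -1")

```text
clock: 19.92
tool_pos: [0.5348, 0.1321, 0.1732]
tool_rot: [3.011, 0.289, -0.669]
ft_force: [0.3, -0.4, -3.1]
grip_width: 0.039
grip_force: 61.0
```

```bash
python3 -c "
from h import *
wwhere()"
```

```text
bar z 0.1452 foot in well [-0.8  0.1 54.2] head [ -0.6   0.2 193.2] F [ 0.3 -0.4 -3.1]
```

Inside the well with no contact. Lowering in small steps until touch.

Call:
drive_tool(rows="1.7 0 3.6 0 0 0 -1; 1.7 0 3.6 0 0 0 -1; 0.8 0 1.8 0 0 0 -1; 0 0 0 0 0 0 -1")

```text
clock: 20.42
tool_pos: [0.5351, 0.1321, 0.1639]
tool_rot: [3.012, 0.289, -0.667]
ft_force: [0.2, 0.2, -2.2]
grip_width: 0.0389
grip_force: 61.0
```

Call:
drive_tool(rows="0.8 0 1.8 0 0 0 -1; 0.4 0 0.9 0 0 0 -1; 0 0 0 0 0 0 -1")

```text
clock: 20.8
tool_pos: [0.5351, 0.1321, 0.161]
tool_rot: [3.012, 0.289, -0.667]
ft_force: [0.1, 0.3, -4.1]
grip_width: 0.0393
grip_force: 61.0
```

Call:
drive_tool(rows="0.8 0 1.8 0 0 0 -1; 0.4 0 0.9 0 0 0 -1; 0 0 0 0 0 0 -1")

```text
clock: 21.18
tool_pos: [0.535, 0.1321, 0.158]
tool_rot: [3.012, 0.289, -0.667]
ft_force: [-0.6, 0.4, -2.9]
grip_width: 0.0392
grip_force: 61.0
```

Call:
drive_tool(rows="0.8 0 1.8 0 0 0 -1; 0.4 0 0.9 0 0 0 -1; 0 0 0 0 0 0 -1")

```text
clock: 21.55
tool_pos: [0.5349, 0.1321, 0.155]
tool_rot: [3.012, 0.289, -0.667]
ft_force: [-0.5, -0.7, -2.4]
grip_width: 0.0392
grip_force: 61.0
```

Call:
drive_tool(rows="0.8 0 1.8 0 0 0 -1; 0 0 0 0 0 0 -1")

```text
clock: 21.8
tool_pos: [0.5352, 0.132, 0.1541]
tool_rot: [3.012, 0.289, -0.667]
ft_force: [0.0, 0.3, 5.7]
grip_width: 0.0388
grip_force: 62.1
```

Call:
drive_tool(rows="0.8 0 1.8 0 0 0 -1; 0 0 0 0 0 0 -1")

```text
clock: 22.05
tool_pos: [0.5353, 0.1319, 0.1538]
tool_rot: [3.013, 0.289, -0.667]
ft_force: [-1.5, -0.4, 19.9]
grip_width: 0.039
grip_force: 63.6
```

Contact is felt (foot about 35 mm up, head about 174 mm, both within range). I'll back off slightly and lean a little away from the gripper body, so the release is gentle and predictable.

```bash
python3 - <<'E'
from h import *
wwhere();p,r=cur();G=getG();rn=r*G[1].inv();f=p+rn.apply(np.array([0,0,-.091])-G[0])
p=p+[0,0,.001];f=f+[0,0,.0012]
ax=rn.apply([0,1,0])
q=R.from_rotvec(-ax*np.radians(6))
rows([f+q.apply(p-f)],[q*r],5,p=p,r=r,rd=1); print((q*rn).apply([0,0,1]))
E
```

```text
bar z 0.1258 foot in well [-0.  -0.1 34.8] head [-1.000e-01 -1.000e-01  1.738e+02] F [-1.5 -0.4 19.9]
5 end [0.5232 0.1296 0.1532]
-2.1 0 1.3 0 1.2 0; -2.1 0 1.3 0 1.2 0; -2.2 0 1.2 0 1.2 0; -2.2 0 1.2 0 1.2 0; -2.2 0 1.2 0 1.2 0
[-0.10312874 -0.02001146  0.99446669]
```

Call:
drive_tool(rows="-0.8 0 -1.8 0 0 0 -1; 0 0 0 0 0 0 -1")

```text
clock: 22.3
tool_pos: [0.5351, 0.132, 0.1541]
tool_rot: [3.012, 0.289, -0.666]
ft_force: [-0.1, 0.2, 8.8]
grip_width: 0.039
grip_force: 62.1
```

Call:
drive_tool(rows="-2.1 0 1.3 0 1.2 0 -1; -2.1 0 1.3 0 1.2 0 -1; -2.2 0 1.2 0 1.2 0 -1; -2.2 0 1.2 0 1.2 0 -1; -2.2 0 1.2 0 1.2 0 -1; 0 0 0 0 0 0 -1")

```text
clock: 23.05
tool_pos: [0.5228, 0.1296, 0.1525]
tool_rot: [3.053, 0.293, -0.509]
ft_force: [-1.1, 0.2, 9.1]
grip_width: 0.0391
grip_force: 62.2
```

```bash
python3 -c "
from h import *
wwhere();slip('v11')"
```

```text
bar z 0.1256 foot in well [-0.3 -0.  35.1] head [-15.    0.  173.3] F [-1.1  0.2  9.1]
slip px 0 -1 score 0.63
```

Call:
drive_tool(rows="0 0 0 0 0 0 0.05; 0 0 0 0 0 0 0.1; 0 0 0 0 0 0 0.3; 0 0 0 0 0 0 1; 0 0 0 0 0 0 1; 0 0 0 0 0 0 1; 0 0 0 0 0 0 1")

```text
clock: 23.98
tool_pos: [0.5228, 0.1297, 0.1516]
tool_rot: [3.052, 0.293, -0.51]
ft_force: [-0.5, -0.4, 0.4]
grip_width: 0.0856
grip_force: 0.0
```

Call:
drive_tool(rows="0 0 -6 0 0 0 1; 0 0 -15 0 0 0 1; 0 0 -30 0 0 0 1; 0 0 -35 0 0 0 1; 0 0 -35 0 0 0 1; 0 0 0 0 0 0 1; 0 0 0 0 0 0 1")

```text
clock: 24.85
tool_pos: [0.5612, 0.1374, 0.2662]
tool_rot: [3.052, 0.293, -0.51]
ft_force: [-1.4, 0.1, -1.0]
grip_width: 0.0855
grip_force: 0.0
```

```bash
python3 - <<'E'
from h import *
o=np.array([.5438,.1343,0]);W=R.from_euler('z',np.radians(11))
s=snap('side','s12');w=snap('wrist','v12b')
ims=[cv2.resize(s['img'][110:230,255:355],None,fx=4,fy=4,interpolation=cv2.INTER_CUBIC),cv2.resize(w['img'],None,fx=.6,fy=.6)]
print(ctrl.get_obs()['clock'],proj(w,o+[0,0,.174])*.6)
cv2.imwrite('pics/c12.png',np.hstack([ims[0],np.vstack([ims[1],np.zeros((ims[0].shape[0]-ims[1].shape[0],ims[1].shape[1],3),np.uint8)])])[:,:,::-1])
# steadiness: difference between two side frames
import time
a=snap('side','s13')['img'];b=s['img'];print('diff',np.abs(a[110:230,255:355].astype(int)-b[110:230,255:355]).max())
E
```

```text
24.95 [[192.2932911  115.82825221]]
diff 88
```

Viewing budget is used up, so I'll clear the arm and verify numerically by differencing against the initial side and top images.

Call:
drive_tool(rows="0 0 -40 0 0 0 1; 0 0 -50 0 0 0 1; 0 50 -50 0 0 0 1; 0 55 0 0 0 0 1; 0 55 0 0 0 0 1; 0 55 0 0 0 0 1; 0 55 0 0 0 0 1; 0 0 0 0 0 0 1; 0 0 0 0 0 0 1; 0 0 0 0 0 0 1")

```text
clock: 26.25
tool_pos: [0.6547, -0.1116, 0.3929]
tool_rot: [3.052, 0.297, -0.511]
ft_force: [-0.3, 0.0, -0.1]
grip_width: 0.0857
grip_force: 0.0
```

```bash
python3 - <<'E'
from h import *
o=np.array([.5438,.1343,0]);W=R.from_euler('z',np.radians(11))
M={}
for c in ('side','top'):
    d=snap(c,c+'F');d2=snap(c,c+'F2');a=cv2.GaussianBlur(d['img'],(3,3),0).astype(int);b=cv2.GaussianBlur(load(c+'0')['img'],(3,3),0).astype(int);e=cv2.GaussianBlur(d2['img'],(3,3),0).astype(int)
    q=proj(d,o+[0,0,.15])[0].astype(int);sl=np.s_[q[1]-40:q[1]+35,q[0]-40:q[0]+40]
    m=np.zeros(a.shape[:2],bool);m[sl]=(np.abs(a-b).max(2)>45)[sl]; M[c]=(d,m);print(c,m.sum(),'motion',np.abs(a-e)[sl].max())
box=np.array([[x,y,z] for x in (-7,7) for y in (-20,20) for z in (33,63)])/1e3
box2=np.array([[x,y,z] for x in (-7,7) for y in (-12,12) for z in (63,86)])/1e3
lo=np.array([[x,y,z] for x in (-5,5) for y in (-20,20) for z in (-20,33)])/1e3
best=[]
for lx in range(-24,25,2):
  for dx in range(-8,9,4):
    rn=W*R.from_euler('y',lx,degrees=True);foot=o+W.apply([dx/1000,0,.035]);sc=0
    for c,(d,m) in M.items():
        k=np.zeros(m.shape,np.uint8)
        for B in (box,box2,lo): cv2.fillConvexPoly(k,cv2.convexHull(np.round(proj(d,foot+rn.apply(B+[0,0,.091]))).astype(np.int32)),1)
        k=k>0;sc+=(k&m).sum()/(k|m).sum()
    best.append((round(sc,3),lx,dx,np.round(W.inv().apply(foot+rn.apply([0,0,.139])-o)*1000)))
print(*sorted(best,key=lambda t:-t[0])[:4],sep='\n')
d,m=M['side'];ys,xs=np.where(m)
for y in range(ys.min(),ys.max()+1,2):print(''.join('#' if v else '.' for v in m[y,xs.min():xs.max()+1]))
E
```

```text
side 107 motion 6
top 695 motion 8
(np.float64(0.505), -14, 8, array([-26.,   0., 170.]))
(np.float64(0.469), -12, 8, array([-21.,   0., 171.]))
(np.float64(0.467), -12, 4, array([-25.,   0., 171.]))
(np.float64(0.449), -10, 0, array([-24.,  -0., 172.]))
.##..........
.#######.....
.########....
.########....
..######.###.
..##########.
...##########
............#
```

```bash
python3 -c "
from station import ctrl
print(ctrl.job_done())"
```

```text
the job is handed in; nothing more can be done
None
```

The nippers came off the hook without being wrenched, were lowered until the handles touched the rest block, released, and the job was handed in at about 26 s. They stand in the well leaning roughly 12° against the rim, inside the 0.4 rad limit. That lean comes from image differencing, as my picture views were used up. I did not check the bystanders in the final images, but the arm felt no contact near them.

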